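Square-check a batch of ankle-brace blanks and tray them

ROBOT

A 6-joint arm with a two-finger parallel gripper is mounted at the origin on the work surface. World frame = base frame: x ahead of the robot, y to its left, z up, the work surface at z = 0. Lengths are in m, angles in rad, forces in N, time in s.
With the tool pointing down it reaches from about 0.275 to 0.75 m from the base axis. Payload 10.2 kg.
Tool frame: the origin (TCP) lies midway between the tips of the shut fingers; the grasp point (between the pads) lies 19 mm behind it (env.hold_point_z is the distance from the TCP to the grasp point, in m); x points along the fingers, z is the direction in which the jaws open and shut, and the axes are right-handed (so a half turn about x gives the same grasp; the last joint's range is limited). The gripper opens to 85 mm and grips with 20 to 120 N. Pads are 22 mm wide; open, the fingers measure 114 mm over their backs; the gripper's body (76 mm by 85 mm) begins 54 mm behind the grasp point. The pads swing forward as they close: fully open they stand 13 mm farther back than shut.
Start: joints at [-1.567, 0.313, 1.498, -0, 1.331, -0.223], TCP at [0.118, -0.512, 0.231] pointing down, gripper open.
Joint ranges: [-2.94, 2.94], [-0.97, 2.17], [0.19, 2.56], [-1.23, 4.37], [0.02, 3.11], [-2.88, 2.88]. Speed limits (rad/s): [2.39, 2.39, 3.01, 3.14, 3.14, 3.14].

INTERFACE

Orientations are given as a unit quaternion [x, y, z, w].
In Python, from bench import env, kinematics, monitor, eyes, job gives the robot as it stands. The module is installed in compiled form; this text tells all that it offers. Calls block until the motion is done:
- env.reach(position, orientation): joint-space move of the TCP to a pose.
- env.movel(position, velocity=0.15, frame=None, guard=None): straight line of the TCP; frame=None keeps the orientation; velocity is the mean speed in m/s. With guard (N) it stops when the force on the tool has changed by that much, and returns True; else False.
- env.set_joints(angles): joint-space move.
- env.release() and env.close_gripper(effort=None): open the fingers fully, or close them until they stop; effort is the grip in N (None keeps the last).
- env.hold(seconds).
- kinematics.ik(position, orientation): joint angles nearest the present ones, or None.
- monitor.sense(): the state.
- eyes.grab_frame(name): name is "side" or "top"; returns a dict with "frame" (384x512x3 uint8, red, green, blue), "mtx" (3x3 intrinsics, pixels), "view" (4x4, takes a point from world to camera coordinates). Camera axes: x right, y down, z forward; pixel columns grow to the right and rows downward; lengths in m; the calibration is good to about 2 mm. A picture is of the moment at which its call begins. There is no depth.
A pose or a line that the arm cannot do raises env.MotionError and nothing moves.
- job.hand_in(): hands the job in, once; it reports no verdict.
The state is a dict: "clock": time; "joints": joint angles; "qvel": joint speeds; "joint_efforts": joint torques, N m; "position": TCP position; "ee_rot": TCP orientation; "contact_force": force on the tool from outside, world axes, zero at the start; "ft_torque": the same for the moment, N m; "finger_gap": opening from 0.0 (shut) to 1.0 (fully open).
Only numpy, scipy, OpenCV 4.12 (cv2) and the standard library are available. Lean on these libraries where they do the work, as an engineer would, in place of code of your own. Each camera call takes 0.05 s, during which the arm holds its last target.

TASK

Turn the ankle-brace blanks on the checking board so that each stands with its heel flat against the upright heel board and its toe pointing away from it, keeping their order in the row; then take the steel square from its rest and, one blank after the other starting with the one nearest the tray, press it firmly into the heel corner for a second, with pressure on both faces, its stock down flush on the foot plate and its blade back flush against the strut, while the blank is home against the heel board. When all have been checked, stand the square back on its rest and put each blank flat in its own stall of the tray, heel at the closed end and toe at the open end. Do not disturb the shoe last, the glue bottle and the tin.

Things in the scene. Friction and masses are not known exactly. Their poses are not given: they have to be found in the camera images.
- brace1_plate: foot plate of the ankle-brace blank that stands at the end of the row nearest the tray at the start: rigid white plastic, 128 long, 56 wide, 6 thick, lying flat on its underside, toe end rounded, two 20 mm high 3 mm thick side flanges along the first 50 mm beside the heel (50 mm free between them). Origin: middle of the heel edge, on the underside. x runs along the plate from heel to toe, z up. The whole blank weighs about 0.16 kg. The blanks are alike. None if absent
- brace1_strut: the flat upright strut of that blank, one rigid piece with its foot plate: 38 wide (y), 8 thick (x), 140 tall measured from the underside of the plate. Same origin and axes as the foot plate: back face of the strut at x = 0, level with the heel edge; front face at x = 8 mm. Its top 50 mm is where to hold the blank
- brace1_grip (a point): point in the middle of that strut's thickness and width, 118 mm above the underside of the foot plate (22 mm below the top of the strut)
- brace2_plate: foot plate of the ankle-brace blank that stands in the middle of the row of three at the start: rigid white plastic, 128 long, 56 wide, 6 thick, lying flat on its underside, toe end rounded, two 20 mm high 3 mm thick side flanges along the first 50 mm beside the heel (50 mm free between them). Origin: middle of the heel edge, on the underside. x runs along the plate from heel to toe, z up. The whole blank weighs about 0.16 kg. The blanks are alike. None if absent
- brace2_strut: the flat upright strut of that blank, one rigid piece with its foot plate: 38 wide (y), 8 thick (x), 140 tall measured from the underside of the plate. Same origin and axes as the foot plate: back face of the strut at x = 0, level with the heel edge; front face at x = 8 mm. Its top 50 mm is where to hold the blank
- brace2_grip (a point): point in the middle of that strut's thickness and width, 118 mm above the underside of the foot plate (22 mm below the top of the strut)
- brace3_plate: foot plate of the ankle-brace blank that stands at the end of the row farthest from the tray at the start: rigid white plastic, 128 long, 56 wide, 6 thick, lying flat on its underside, toe end rounded, two 20 mm high 3 mm thick side flanges along the first 50 mm beside the heel (50 mm free between them). Origin: middle of the heel edge, on the underside. x runs along the plate from heel to toe, z up. The whole blank weighs about 0.16 kg. The blanks are alike. None if absent
- brace3_strut: the flat upright strut of that blank, one rigid piece with its foot plate: 38 wide (y), 8 thick (x), 140 tall measured from the underside of the plate. Same origin and axes as the foot plate: back face of the strut at x = 0, level with the heel edge; front face at x = 8 mm. Its top 50 mm is where to hold the blank
- brace3_grip (a point): point in the middle of that strut's thickness and width, 118 mm above the underside of the foot plate (22 mm below the top of the strut)
- board: checking board, fixed: plywood base 470 long (y), 12 thick, with an upright heel board 80 mm high above the base and 16 thick along the edge nearest the robot. The base reaches 178 mm in front of the heel board. Origin: at bench level below the front face of the heel board, middle of its length; x points away from the heel board over the base, y along the heel board, z up. A blank is home when its heel edge is flat on the front face (x = 0) and its toe points along +x
- square: flanged steel square, loose, 0.48 kg, standing on its stock: stock 100 long (x), 24 wide, 8 high; blade 130 tall from the underside, 40 wide (x), 8 thick (y), rising from one end; a 12 mm high web 8 thick joins them on the stock. Origin: the outer corner of the square (underside of the stock at the back edge of the blade, middle of the thickness). x along the stock, z up along the blade. Measuring faces: the underside (z = 0) and the back (x = 0)
- square_grip (a point): point in the middle of the blade's thickness, 24 mm from its back edge (x = 24 mm in the square's frame) and 113 mm above the underside of the stock (17 mm below the top of the blade): hold the square here, so that the fingers stay clear of the back edge
- square_foot (a point): middle of the underside of the square's stock (x = 50 mm in the square's frame). If the stock bears on a foot plate while the square moves, its friction drags the light blank along and can leave a hair's gap at the strut: bring the blade against the strut with the stock just clear of the plate, then press down, keeping pressure on both faces
- rest_top (a point): middle of the top of the square's rest, a fixed felt-topped wooden block 130 (x) by 64 (y), 12 high, on the bench. At the start the square stands on it, stock along the block's length
- tray: wooden batch tray, fixed: three stalls side by side, each 76 wide inside and 156 long, floor 8 thick, 48 mm high closed heel wall at the end nearest the robot, open at the toe end, dividers 20 mm and sides 26 mm high above the bench. Origin: at bench level below the inner face of the heel wall, middle of its length. x points from the heel wall to the open toe end, y along the heel wall, z up
- stall1 (a point): stall 1 of the tray: middle of the stall's width, on the floor (8 mm above the bench), at the inner face of the heel wall; axes as the tray's
- stall2 (a point): stall 2 of the tray: middle of the stall's width, on the floor (8 mm above the bench), at the inner face of the heel wall; axes as the tray's
- stall3 (a point): stall 3 of the tray: middle of the stall's width, on the floor (8 mm above the bench), at the inner face of the heel wall; axes as the tray's
- last: bystander: wooden shoe last, about 210 long, 84 high, loose on the bench; leave alone. Origin under its middle
- glue: bystander: brown bottle of 64 diameter, 170 high; leave alone. Origin under its middle
- tin: bystander: tin of 90 diameter, 100 high; leave alone. Origin under its middle
Not all that is in view belongs to the job. What is shaped like the part that bears brace2_plate but green, orange or turquoise is not meant.

How it is judged:
On the way, in this order (a step that is already met when the one before it is completed fails the run):
1. the square is pressed flush into the heel corner of the first (nearest the tray) blank, which is home against the heel board (x of square in the frame of brace1_plate between 0.0055 and 0.0105 m and y of square in the frame of brace1_plate between -0.015 and 0.015 m and z of square in the frame of brace1_plate between 0.004 and 0.008 m and angle between the z axis of square and the z axis of brace1_plate, either way round below 0.03 rad and angle between the x axis of square and the x axis of brace1_plate, either way round below 0.06 rad and contact force between square and brace1_strut above 0.5 N and contact force between square and brace1_plate above 0.5 N and x of brace1_plate in the frame of board between -0.003 and 0.003 m and angle between the x axis of brace1_plate and the x axis of board, either way round below 0.05 rad), for 0.4 s.
2. the square is pressed flush into the heel corner of the middle blank, which is home against the heel board (x of square in the frame of brace2_plate between 0.0055 and 0.0105 m and y of square in the frame of brace2_plate between -0.015 and 0.015 m and z of square in the frame of brace2_plate between 0.004 and 0.008 m and angle between the z axis of square and the z axis of brace2_plate, either way round below 0.03 rad and angle between the x axis of square and the x axis of brace2_plate, either way round below 0.06 rad and contact force between square and brace2_strut above 0.5 N and contact force between square and brace2_plate above 0.5 N and x of brace2_plate in the frame of board between -0.003 and 0.003 m and angle between the x axis of brace2_plate and the x axis of board, either way round below 0.05 rad), for 0.4 s.
3. the square is pressed flush into the heel corner of the last (farthest from the tray) blank, which is home against the heel board (x of square in the frame of brace3_plate between 0.0055 and 0.0105 m and y of square in the frame of brace3_plate between -0.015 and 0.015 m and z of square in the frame of brace3_plate between 0.004 and 0.008 m and angle between the z axis of square and the z axis of brace3_plate, either way round below 0.03 rad and angle between the x axis of square and the x axis of brace3_plate, either way round below 0.06 rad and contact force between square and brace3_strut above 0.5 N and contact force between square and brace3_plate above 0.5 N and x of brace3_plate in the frame of board between -0.003 and 0.003 m and angle between the x axis of brace3_plate and the x axis of board, either way round below 0.05 rad), for 0.4 s.
At the end, for the whole second after the job is handed in: Each blank lies flat in its own stall, heel within 30 mm of the closed wall, within 16 mm of the stall's middle, toe to the open end; the square stands upright on its rest, stock's middle within 30 mm of the rest's; all at rest and released (x of brace1_plate in the frame of tray between -0.004 and 0.03 m and z of brace1_plate in the frame of tray between 0.005 and 0.011 m and (y of brace1_plate in the frame of stall1 between -0.016 and 0.016 m or y of brace1_plate in the frame of stall2 between -0.016 and 0.016 m or y of brace1_plate in the frame of stall3 between -0.016 and 0.016 m) and angle between each of brace1_plate, brace2_plate, brace3_plate's own z axis and vertical below 0.06 rad and angle between the x axis of each of brace1_plate, brace2_plate, brace3_plate and the x axis of tray, either way round below 0.25 rad and linear speed of each of brace1_plate, brace2_plate, brace3_plate, square below 0.02 m/s and x of brace2_plate in the frame of tray between -0.004 and 0.03 m and z of brace2_plate in the frame of tray between 0.005 and 0.011 m and (y of brace2_plate in the frame of stall1 between -0.016 and 0.016 m or y of brace2_plate in the frame of stall2 between -0.016 and 0.016 m or y of brace2_plate in the frame of stall3 between -0.016 and 0.016 m) and x of brace3_plate in the frame of tray between -0.004 and 0.03 m and z of brace3_plate in the frame of tray between 0.005 and 0.011 m and (y of brace3_plate in the frame of stall1 between -0.016 and 0.016 m or y of brace3_plate in the frame of stall2 between -0.016 and 0.016 m or y of brace3_plate in the frame of stall3 between -0.016 and 0.016 m) and horizontal distance between square_foot and rest_top below 0.03 m and z of square_foot in the frame of rest_top between -0.003 and 0.003 m and angle between square's own z axis and vertical below 0.05 rad); the robot touches nothing.
It fails at once if the last was disturbed (moved more than 3 cm) (distance of last from where it was at the start of the episode above 0.03 m).
It fails at once if the glue was disturbed (moved more than 3 cm) (distance of glue from where it was at the start of the episode above 0.03 m).
It fails at once if the tin was disturbed (moved more than 3 cm) (distance of tin from where it was at the start of the episode above 0.03 m).
Of brace1, brace2, brace3 only 2 to 3 are there at a start; the rules pass over those that are not, and their reading is None.
At some moment in a run one of brace1, brace2, brace3 may be knocked a few centimetres aside while the robot is not near it.
It also fails if it takes over 210 s, if anything falls off the work surface, if the arm or the gripper's body presses on something with over 40 N, if the wrist force passes 120 N, or if a joint passes its speed limit or range.

## Working session

There is one attempt and no reset: what is moved stays moved. The work goes in short steps, each a Python script; the robot and the scene stay as the last script left them, time stands still between calls to the robot, and variables do not carry over. Pictures are saved under pics/ and viewed, and the job is handed in when it is done.

```bash
mkdir -p pics; ls
python3 - <<'E'
from bench import env, kinematics, monitor, eyes, job
import cv2,numpy as np
for n in("side","top"):
    f=eyes.grab_frame(n); cv2.imwrite(f"pics/{n}0.png",cv2.cvtColor(f["frame"],cv2.COLOR_RGB2BGR)); print(f["mtx"].round(2),f["view"].round(4))
    V=f["view"];print(-V[:3,:3].T@V[:3,3])
s=monitor.sense();print(s); print(env.hold_point_z)
E
```

```text
pics
[[349.9    0.   261.35]
 [  0.   349.9  186.57]
 [  0.     0.     1.  ]] [[-0.9977  0.0662  0.0118  0.5208]
 [ 0.0331  0.6363 -0.7707  0.0904]
 [-0.0585 -0.7686 -0.6371  1.0538]
 [ 0.      0.      0.      1.    ]]
[0.57825897 0.71793626 0.73494917]
[[471.     0.   259.09]
 [  0.   471.   197.73]
 [  0.     0.     1.  ]] [[ 0.0018 -1.     -0.0016 -0.0248]
 [-0.9911 -0.0016 -0.1332  0.5064]
 [ 0.1332  0.0018 -0.9911  1.5261]
 [ 0.      0.      0.      1.    ]]
[ 0.29865005 -0.02679379  1.57992533]
{'clock': 0.1, 'joints': array([-1.56739327e+00,  3.13382754e-01,  1.49837338e+00,  2.39851222e-05,
        1.33102091e+00, -2.23375051e-01]), 'qvel': array([-0.00278823, -0.00107033, -0.00087871,  0.00030831,  0.00130577,
       -0.00022849]), 'joint_efforts': array([ 2.36290631e-03, -4.12905514e+01, -2.60142624e+01, -1.67110375e-04,
        3.06821312e-03, -2.41857776e-05]), 'position': array([ 0.11804665, -0.51131148,  0.23079347]), 'ee_rot': array([ 0.44054952,  0.55361632, -0.4398856 ,  0.55310556]), 'contact_force': array([-0.56002522, -0.02880025,  0.40512448]), 'ft_torque': array([ 0.00270895,  0.01460137, -0.05001428]), 'finger_gap': 0.9962769884285734}
0.0187
```

View pics/side0.png

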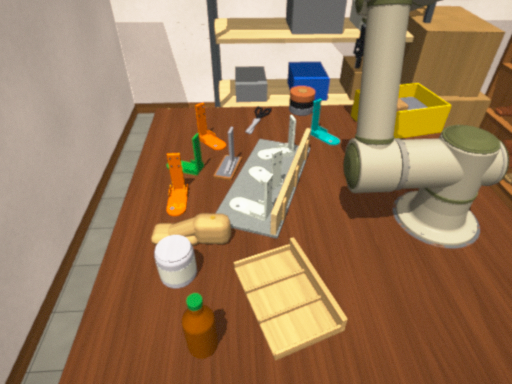

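View pics/top0.png

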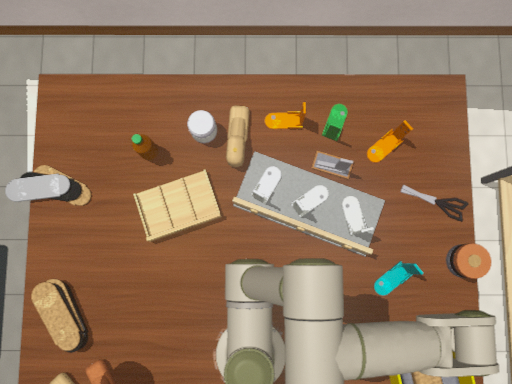

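The side view (looking from beyond the tray) shows the tray at (290,300), the board at (265,190), three white blanks on the board and the square behind it at (228,155). The top view shows the board centred near (308,203), the tray at (177,205) and the square at (332,163). I'll zoom in.

Run:
```python
import cv2
a=cv2.imread("pics/top0.png");cv2.imwrite("pics/topz.png",cv2.resize(a[140:260,225:395],None,fx=4.7,fy=4.7,interpolation=cv2.INTER_CUBIC))
cv2.imwrite("pics/topt.png",cv2.resize(a[160:250,120:230],None,fx=6,fy=6,interpolation=cv2.INTER_CUBIC))
a=cv2.imread("pics/side0.png");cv2.imwrite("pics/sidez.png",cv2.resize(a[105:240,205:325],None,fx=4.4,fy=4.4,interpolation=cv2.INTER_CUBIC))
```

```text
(no output)
```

View pics/topz.png

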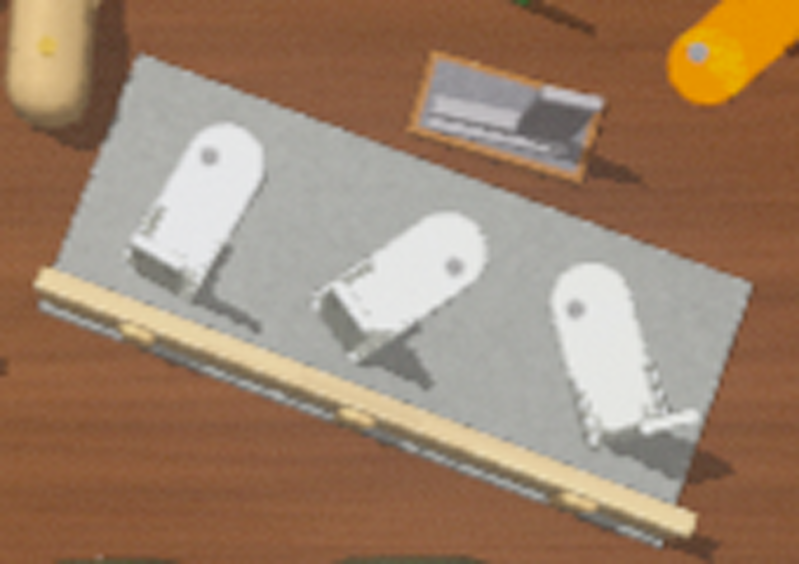

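View pics/sidez.png

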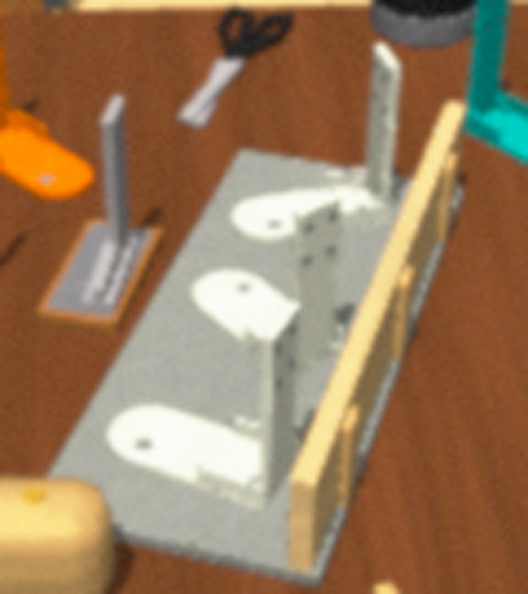

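View pics/topt.png

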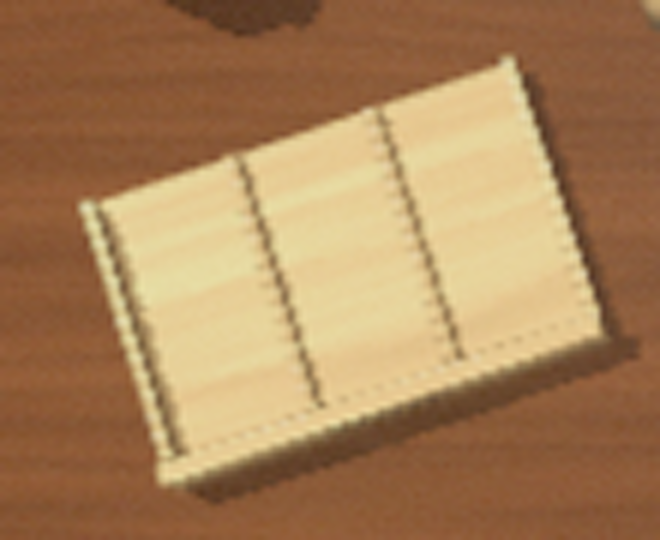

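Top zoom: the heel board runs from (40,285) to (690,525), and all three toes point roughly away from it. The square's blade is at the right end of the rest. Next I'll compute poses from clicked points and check them with a wireframe overlay.

```bash
cat > vis.py <<'E'
import numpy as np,cv2
from bench import env, kinematics, monitor, eyes, job
def grab():
    return {n:eyes.grab_frame(n) for n in("side","top")}
def proj(f,P):
    P=np.atleast_2d(P);c=P@f["view"][:3,:3].T+f["view"][:3,3];q=c@np.asarray(f["mtx"]).T
    return q[:,:2]/q[:,2:]
def unproj(f,uv,z):
    V=f["view"];C=-V[:3,:3].T@V[:3,3];d=V[:3,:3].T@np.linalg.inv(f["mtx"])@np.array([uv[0],uv[1],1.])
    return C+d*(z-C[2])/d[2]
def tf(p,P):  # p=(x,y,yaw,z)
    P=np.atleast_2d(np.asarray(P,float));c,s=np.cos(p[2]),np.sin(p[2])
    return np.c_[p[0]+c*P[:,0]-s*P[:,1],p[1]+s*P[:,0]+c*P[:,1],P[:,2]+p[3]]
def boxedges(x0,x1,y0,y1,z0,z1):
    c=np.array([[x,y,z] for x in(x0,x1) for y in(y0,y1) for z in(z0,z1)]);E=[]
    for i in range(8):
        for j in range(i):
            if (c[i]!=c[j]).sum()==1:E.append((c[i],c[j]))
    return E
def plate():
    a=np.linspace(-np.pi/2,np.pi/2,13)
    o=[(0,-.028)]+[(.1+.028*np.cos(t),.028*np.sin(t)) for t in a]+[(0,.028)]
    return [((*o[i],.006),(*o[(i+1)%len(o)],.006)) for i in range(len(o))]
BR=plate()+boxedges(0,.008,-.019,.019,.006,.14)
BD=boxedges(0,.178,-.235,.235,0,.012)+boxedges(-.016,0,-.235,.235,.012,.092)
SQ=boxedges(0,.1,-.012,.012,0,.008)+boxedges(0,.04,-.004,.004,.008,.13)
RS=boxedges(-.065,.065,-.032,.032,0,.012)
TR=boxedges(0,.156,-.038,.038,.008,.008001)
def overlay(fr,items,name,crop,k):
    f=fr[name];u0,v0,u1,v1=crop
    im=cv2.resize(cv2.cvtColor(f["frame"],cv2.COLOR_RGB2BGR)[v0:v1,u0:u1],None,fx=k,fy=k,interpolation=cv2.INTER_CUBIC)
    for p,E,col in items:
        for a,b in E:
            q=(proj(f,tf(p,[a,b]))+.5-[u0,v0])*k
            cv2.line(im,tuple(int(t) for t in q[0]),tuple(int(t) for t in q[1]),col,1,cv2.LINE_AA)
    return im
CT=(225,140,395,260);CS=(205,105,325,240);CTT=(120,160,230,250)
E
python3 - <<'E'
from vis import *
f=grab()["top"]
Z=lambda X,Y:(225+X/4.7-.5,140+Y/4.7-.5)
T=lambda X,Y:(120+X/6-.5,160+Y/6-.5)
def l(name,*pts):
    for uv,z in pts: print(name,unproj(f,uv,z).round(4))
l("base far",(Z(137,55),.012),(Z(752,283),.012))
l("heel top front",(Z(45,268),.092),(Z(697,515),.092))
l("rest",(Z(432,52),.012),(Z(410,130),.012),(Z(583,182),.012),(Z(605,97),.012))
l("b1 toe/heel",(Z(240,125),.018),(Z(210,156),.018),(Z(130,255),.012),(Z(187,298),.012))
l("b2",(Z(453,266),.018),(Z(315,307),.012),(Z(357,360),.012))
l("b3",(Z(575,308),.018),(Z(592,445),.012),)
l("tray: outer far corners,near",(T(85,203),.026),(T(510,60),.026),(T(605,335),.048),(T(163,483),.048),(T(158,465),.048))
E
```

```text
base far [ 0.6692 -0.0051  0.012 ]
base far [ 0.5034 -0.4447  0.012 ]
heel top front [0.5024 0.0558 0.092 ]
heel top front [ 0.3365 -0.3814  0.092 ]
rest [ 0.6717 -0.2187  0.012 ]
rest [ 0.6142 -0.202   0.012 ]
rest [ 0.5764 -0.3258  0.012 ]
rest [ 0.6387 -0.3431  0.012 ]
b1 toe/heel [ 0.6165 -0.0793  0.018 ]
b1 toe/heel [ 0.5938 -0.0577  0.018 ]
b1 toe/heel [ 5.229e-01 -5.000e-04  1.200e-02]
b1 toe/heel [ 0.4919 -0.0413  0.012 ]
b2 [ 0.5145 -0.2307  0.018 ]
b2 [ 0.4856 -0.1326  0.012 ]
b2 [ 0.4477 -0.1622  0.012 ]
b3 [ 0.4845 -0.3168  0.018 ]
b3 [ 0.3877 -0.3277  0.012 ]
tray: outer far corners,near [0.5216 0.3943 0.026 ]
tray: outer far corners,near [0.6028 0.1595 0.026 ]
tray: outer far corners,near [0.4464 0.1025 0.048 ]
tray: outer far corners,near [0.3656 0.3405 0.048 ]
tray: outer far corners,near [0.3753 0.3435 0.048 ]
```

```bash
cat >> vis.py <<'E'
from scipy.optimize import minimize
# white blank fit: edge-response. plate-top polygon & strut faces, per-face mean residual
def faces():
    a=np.linspace(-np.pi/2,np.pi/2,13)
    o=[(0,-.028,.006)]+[(.1+.028*np.cos(t),.028*np.sin(t),.006) for t in a]+[(0,.028,.006)]
    x0,x1,y,z0,z1=0,.008,.019,.006,.14
    return [("p",np.array(o),(0,0,1)),
     ("b",np.array([(x0,-y,z0),(x0,y,z0),(x0,y,z1),(x0,-y,z1)]),(-1,0,0)),
     ("f",np.array([(x1,-y,z0),(x1,y,z0),(x1,y,z1),(x1,-y,z1)]),(1,0,0)),
     ("l",np.array([(x0,y,z0),(x1,y,z0),(x1,y,z1),(x0,y,z1)]),(0,1,0)),
     ("r",np.array([(x0,-y,z0),(x1,-y,z0),(x1,-y,z1),(x0,-y,z1)]),(0,-1,0)),
     ("t",np.array([(x0,-y,z1),(x1,-y,z1),(x1,y,z1),(x0,y,z1)]),(0,0,1))]
FC=faces()
def fitbrace(fr,p0,z=.012,names=("side","top")):
    S=4;data=[]
    for n in names:
        f=fr[n];V=f["view"];C=-V[:3,:3].T@V[:3,3]
        q=proj(f,tf((*p0,z),[(-.02,-.045,0),(-.02,.045,0),(.14,-.045,0),(.14,.045,0),(0,.03,.14),(0,-.03,.14)]))
        u0,v0=np.floor(q.min(0)-4).astype(int);u1,v1=np.ceil(q.max(0)+4).astype(int)
        im=cv2.resize(f["frame"][v0:v1,u0:u1],None,fx=S,fy=S,interpolation=cv2.INTER_LINEAR).astype(float)
        data.append((f,C,(u0,v0),im))
    def cost(d):
        p=(p0[0]+d[0]/1000,p0[1]+d[1]/1000,p0[2]+d[2]/50,z);tot=0
        for f,C,o,im in data:
            L=np.zeros(im.shape[:2],np.uint8)
            for i,(n,P,nr) in enumerate(FC):
                W=tf(p,P);N=tf((0,0,p[2],0),nr)[0]
                if N@(C-W[0])<=0: continue
                q=(proj(f,W)+.5-o)*S-.5
                cv2.fillPoly(L,[np.round(q*16).astype(np.int32)],i+1,shift=4)
            # only background close to model counts
            m=cv2.dilate((L>0).astype(np.uint8),np.ones((25,25)))>0
            for i in range(0,7):
                k=(L==i)&m
                if k.sum()>20:
                    x=im[k];x=np.abs(x-np.median(x,0)).mean(1);tot+=np.minimum(x,60).sum()/S/S
        return tot
    b=None
    for s in ([3,0,0],[0,4,2],[-3,-3,-3]):
        r=minimize(cost,s,method="Nelder-Mead",options=dict(initial_simplex=np.array(s)+np.array([[0,0,0],[8,0,0],[0,8,0],[0,0,6]]),xatol=.05,fatol=.5,maxiter=200))
        if b is None or r.fun<b.fun:b=r
    d=b.x
    return np.array([p0[0]+d[0]/1000,p0[1]+d[1]/1000,p0[2]+d[2]/50]),b.fun
BOARD=(.4196,-.1625,-.361,0.)
TRAY=(.4148,.2259,.330,0.)
def wrap(a):return (a+np.pi)%(2*np.pi)-np.pi
def inboard(p):
    c,s=np.cos(BOARD[2]),np.sin(BOARD[2]);d=np.array(p[:2])-BOARD[:2]
    return np.array([c*d[0]+s*d[1],-s*d[0]+c*d[1],wrap(p[2]-BOARD[2])])
E
cat > fit0.py <<'E'
from vis import *
import sys
fr=grab()
ini=[(.505,-.02,-.45),(.463,-.152,-.85),(.383,-.352,.15)]
out=[]
for p in ini:
    q,c=fitbrace(fr,p);print(q.round(4),round(c),inboard(q).round(4));out.append(q)
it=[(BOARD,BD,(0,0,255)),(TRAY,TR,(255,0,0)),((TRAY[0]-.082*np.sin(TRAY[2])*1,TRAY[1]+.082*np.cos(TRAY[2]),TRAY[2],0),TR,(255,0,0)),((.6253,-.2724,np.pi/2+.29,0),RS,(255,0,255))]+[((*q,.012),BR,(0,160,0)) for q in out]
cv2.imwrite("pics/o1.png",overlay(fr,it,"top",CT,4.7));cv2.imwrite("pics/o2.png",overlay(fr,it,"side",CS,4.4));cv2.imwrite("pics/o3.png",overlay(fr,it,"top",CTT,6))
E
python3 fit0.py
```

```text
[ 0.5001 -0.0229 -0.4817] 29009 [ 0.026   0.159  -0.1207]
[ 0.4671 -0.1455 -0.9586] 30506 [ 0.0384  0.0327 -0.5976]
[ 0.4007 -0.3502  0.2098] 36162 [ 0.0486 -0.1823  0.5708]
```

View pics/o1.png

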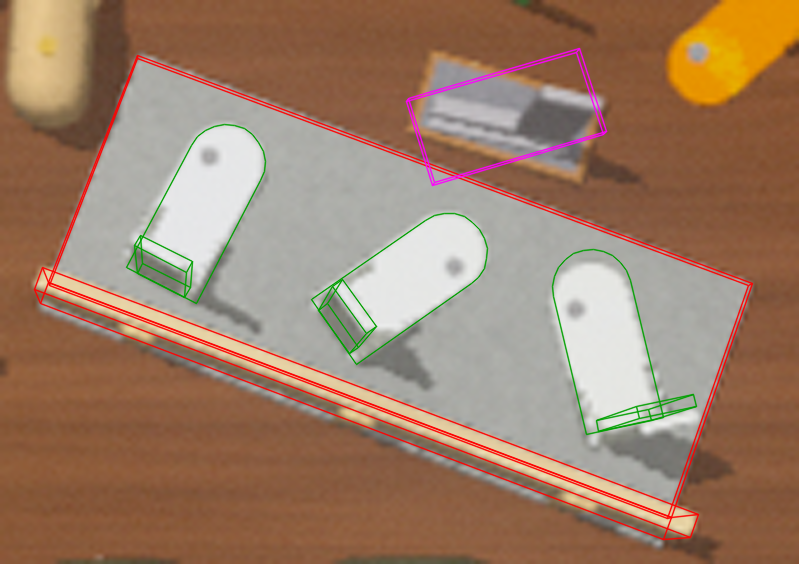

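View pics/o2.png

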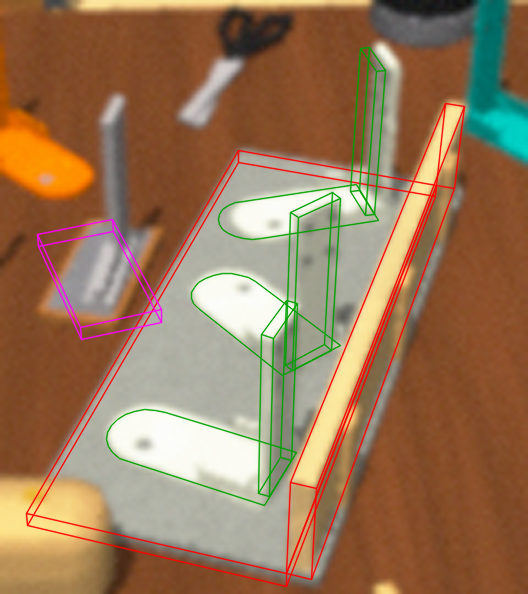

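View pics/o3.png

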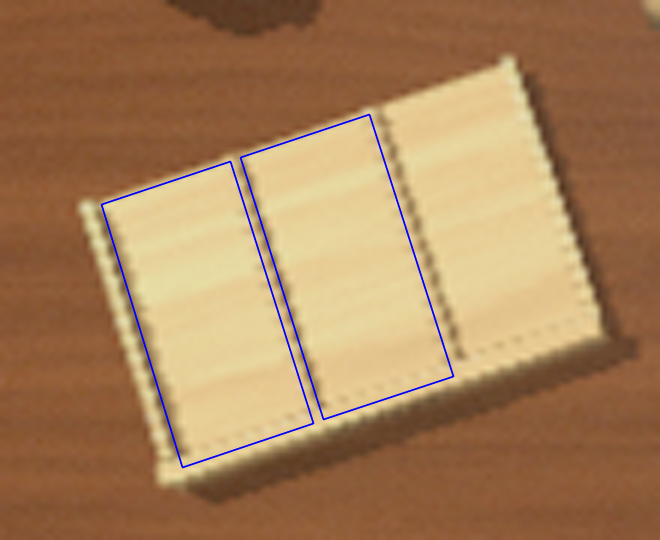

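Overlay: the board, blank 1 and blank 2 match. Blank 3's fit stuck about 10 px off. The rest's yaw sign is wrong, and the tray's heel line needs checking. I'll refine those three.

```bash
cat > fit1.py <<'E'
from vis import *
fr=grab();f=fr["top"]
T=lambda X,Y:(120+X/6-.5,160+Y/6-.5)
a,b=unproj(f,T(190,450),.048),unproj(f,T(580,325),.048)
c,d=unproj(f,T(103,203),.008),unproj(f,T(505,68),.008)
ax=np.array([np.cos(.33),np.sin(.33)]);print("wall inner x",(a[:2]-TRAY[:2])@ax,(b[:2]-TRAY[:2])@ax,"far",(c[:2]-TRAY[:2])@ax,(d[:2]-TRAY[:2])@ax)
for X,Y in((240,157),(380,108),(320,405),(460,358)): 
    q=unproj(f,T(X,Y),.020)[:2]-TRAY[:2];print("div",ax@q,ax[0]*q[1]-ax[1]*q[0])
b3=None
for i in((.388,-.352,.2),(.392,-.348,.25),(.385,-.352,.15)):
    q,c=fitbrace(fr,i);print(q.round(4),round(c),inboard(q).round(4))
    if b3 is None or c<b3[1]:b3=(q,c)
y=1.294;cx=np.array([.6253,-.2724]);o=cx-.05*np.array([np.cos(y),np.sin(y)])
it=[((*cx,y,0),RS,(255,0,255)),((*o,y,.012),SQ,(0,0,255)),((*b3[0],.012),BR,(0,160,0))]
cv2.imwrite("pics/o4.png",overlay(fr,it,"top",(300,140,380,240),6));cv2.imwrite("pics/o5.png",overlay(fr,it,"side",(205,105,325,200),6))
E
python3 fit1.py; python3 -c "
import cv2,numpy as np
a=cv2.imread('pics/o4.png');b=cv2.imread('pics/o5.png')
h=max(a.shape[0],b.shape[0]);o=np.zeros((h,a.shape[1]+b.shape[1],3),np.uint8);o[:a.shape[0],:a.shape[1]]=a;o[:b.shape[0],a.shape[1]:]=b
cv2.imwrite('pics/o6.png',cv2.resize(o,None,fx=800/o.shape[1]*.66,fy=800/o.shape[1]*.66) if 0 else cv2.resize(o,(800,int(o.shape[0]*800/o.shape[1]))))"
```

```text
wall inner x 0.002940558788993422 -0.0005416991683969141 far 0.1564159784420439 0.15693795735034824
div 0.15392974119287858 0.03643746467668306
div 0.15518650033654388 -0.04606025915472341
div 0.0070805685369673835 0.03559795439359591
div 0.006936222971024537 -0.04559110520093547
[ 0.4006 -0.3479  0.1872] 36170 [ 0.0477 -0.1802  0.5482]
[ 0.4008 -0.3499  0.2052] 36203 [ 0.0486 -0.182   0.5662]
[ 0.401  -0.3502  0.2277] 36142 [ 0.0489 -0.1822  0.5887]
```

View pics/o6.png

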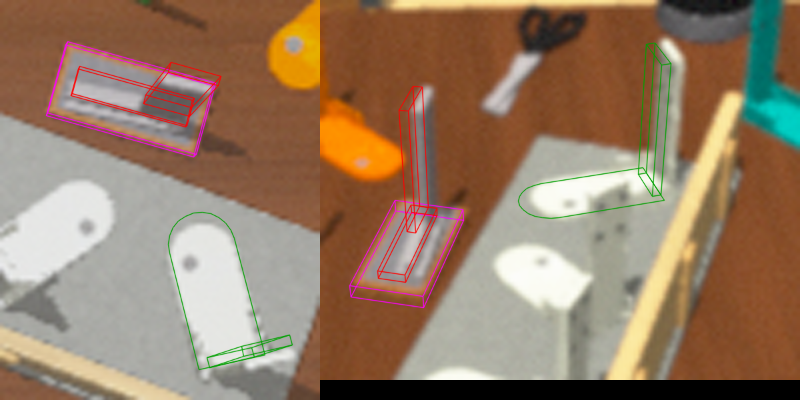

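```bash
cat > ov.py <<'E'
from vis import *
fr=grab()
y=1.294;cx=np.array([.6253,-.2724]);ex=np.array([np.cos(y),np.sin(y)]);ey=np.array([-ex[1],ex[0]])
o=cx-.050*ex+.010*ey
b3=(.3920,-.3525,.225)
it=[((*o,y,.012),SQ,(0,0,255)),((*b3,.012),BR,(0,160,0))]
a=overlay(fr,it,"top",(300,145,390,250),5);b=overlay(fr,it,"side",(220,105,300,200),5)
h=max(a.shape[0],b.shape[0]);q=np.zeros((h,a.shape[1]+b.shape[1],3),np.uint8);q[:a.shape[0],:a.shape[1]]=a;q[:b.shape[0],a.shape[1]:]=b
print(q.shape)
cv2.imwrite('pics/o7.png',cv2.resize(q,None,fx=.9,fy=.9))
E
python3 ov.py
```

```text
(525, 850, 3)
```

View pics/o7.png

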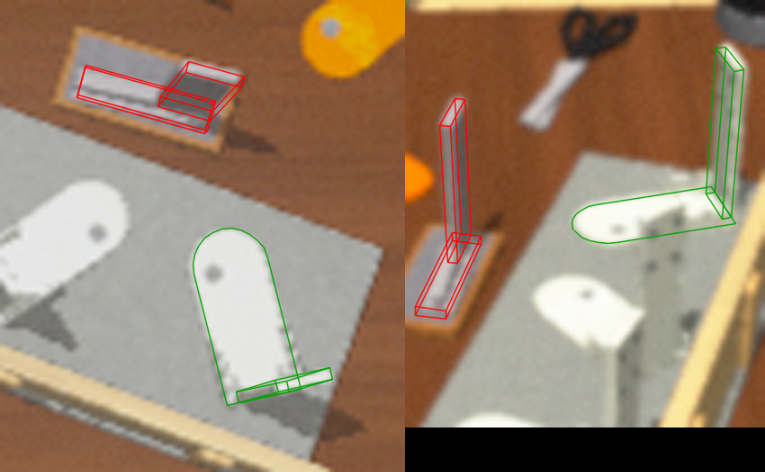

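```bash
cat > arm.py <<'E'
from vis import *
from scipy.spatial.transform import Rotation as R
HZ=env.hold_point_z
def quat(a):
    c,s=np.cos(a),np.sin(a)
    return R.from_matrix(np.array([[0,-s,c],[0,c,s],[-1,0,0]])).as_quat()
def bestq(pos,a):
    best=None
    for k in(0,1):
        j=kinematics.ik(pos,quat(a+k*np.pi))
        if j is None: continue
        sc=abs(wrap(j[5]-0)) if True else 0
        d=np.abs(j-monitor.sense()["joints"]).max()+ .3*abs(j[5])
        if best is None or d<best[0]:best=(d,quat(a+k*np.pi),a+k*np.pi,j)
    return best
def go(pos,a,q=None):
    q=bestq(pos,a)[1] if q is None else q
    env.reach(list(pos),q);return q
def st(m=""):
    s=monitor.sense();print(m,"t%.1f"%s["clock"],s["position"].round(4),"F",np.asarray(s["contact_force"]).round(1),"gap%.3f"%s["finger_gap"]);return s
def ml(p,v=.15,guard=None,frame=None):
    return env.movel(list(p),velocity=v,guard=guard,frame=frame)
def B2W(x,y):  # board to world
    return tf(BOARD,[x,y,0])[0][:2]
BX=np.array([np.cos(BOARD[2]),np.sin(BOARD[2])])
def pos():return np.array(monitor.sense()["position"])
E
python3 - <<'E'
from arm import *
for n,(p,a) in dict(b1=((.5001,-.0229),-.48),h=(B2W(.004,.155),-.361),b2=((.467,-.1455),-.96),b3=((.392,-.3525),.225),h3=(B2W(0,-.17),-.361),
  sq=((.6253,-.2724),1.294+np.pi/2),p1=(B2W(.03,.155),-.361+np.pi/2),p3=(B2W(.03,-.17),-.361+np.pi/2),s1=(tf(TRAY,[.01,.082,0])[0][:2],.33),s3=(tf(TRAY,[.01,-.082,0])[0][:2],.33)).items():
    for z in(.11,.32):
        for k in(0,1):
            j=kinematics.ik([*p,z],quat(a+k*np.pi));print(n,z,k,None if j is None else j.round(2))
E
```

```text
b1 0.11 0 [-0.28  0.39  1.73 -0.    1.02  0.2 ]
b1 0.11 1 None
b1 0.32 0 [-0.28  0.21  1.4  -0.    1.53  0.2 ]
b1 0.32 1 None
h 0.11 0 [-0.29  0.35  1.79 -0.    1.    0.08]
h 0.11 1 None
h 0.32 0 [-0.29  0.16  1.46 -0.    1.52  0.08]
h 0.32 1 None
b2 0.11 0 [-0.54  0.37  1.76 -0.    1.01  0.42]
b2 0.11 1 [-0.54  0.37  1.76 -0.    1.01 -2.72]
b2 0.32 0 [-0.54  0.18  1.43 -0.    1.52  0.42]
b2 0.32 1 [-0.54  0.18  1.43 -0.    1.52 -2.72]
b3 0.11 0 [-0.95  0.45  1.65 -0.    1.05 -1.18]
b3 0.11 1 [-0.95  0.45  1.65 -0.    1.05  1.96]
b3 0.32 0 [-0.95  0.27  1.32 -0.    1.55 -1.18]
b3 0.32 1 [-0.95  0.27  1.32 -0.    1.55  1.96]
h3 0.11 0 [-0.97  0.36  1.78 -0.    1.   -0.61]
h3 0.11 1 [-0.97  0.36  1.78 -0.    1.    2.53]
h3 0.32 0 [-0.97  0.17  1.45 -0.    1.52 -0.61]
h3 0.32 1 [-0.97  0.17  1.45  0.    1.52  2.53]
sq 0.11 0 [-0.58  0.76  1.1  -0.    1.27  2.84]
sq 0.11 1 [-0.58  0.76  1.1  -0.    1.27 -0.31]
sq 0.32 0 [-0.58  0.67  0.72  0.    1.75  2.84]
sq 0.32 1 [-0.58  0.67  0.72 -0.    1.75 -0.31]
p1 0.11 0 [-0.29  0.4   1.72 -0.    1.02 -1.5 ]
p1 0.11 1 [-0.29  0.4   1.72 -0.    1.02  1.64]
p1 0.32 0 [-0.29  0.22  1.39 -0.    1.53 -1.5 ]
p1 0.32 1 [-0.29  0.22  1.39 -0.    1.53  1.64]
p3 0.11 0 [-0.94  0.41  1.7  -0.    1.03 -2.15]
p3 0.11 1 [-0.94  0.41  1.7  -0.    1.03  0.99]
p3 0.32 0 [-0.94  0.23  1.37 -0.    1.54 -2.15]
p3 0.32 1 [-0.94  0.23  1.37 -0.    1.54  0.99]
s1 0.11 0 [ 0.42  0.4   1.72 -0.    1.02  0.09]
s1 0.11 1 None
s1 0.32 0 [ 0.42  0.21  1.4  -0.    1.53  0.09]
s1 0.32 1 None
s3 0.11 0 [ 0.08  0.35  1.8  -0.    1.   -0.25]
s3 0.11 1 None
s3 0.32 0 [ 0.08  0.15  1.47 -0.    1.52 -0.25]
s3 0.32 1 None
```

```bash
cat >> arm.py <<'E'
def grasp_brace(p,z0,effort=30,ztop=.27):
    """p=(x,y,yaw), z0=underside height"""
    c=np.array(p[:2])+.004*np.array([np.cos(p[2]),np.sin(p[2])])
    q=quat(p[2]);zg=z0+.118-HZ
    env.reach([*c,ztop],q); ml([*c,zg],.15); env.close_gripper(effort=effort); st("grasp")
    return c,zg
def home_brace(p,ytgt,z0=.012):
    env.release()
    c,zg=grasp_brace(p,z0)
    ml([*c,zg+.008],.08)
    t=B2W(.004+.012,ytgt)
    ml([*t,zg+.008],.1,frame=quat(BOARD[2]))
    g=ml([*t,zg-.004],.03,guard=4);s=st("down %s"%g)
    z=s["position"][2]
    t2=B2W(.004-.012,ytgt)
    g=ml([*t2,z],.02,guard=6);s=st("home %s"%g);print(inboard([*s["position"][:2],0])[:2])
    env.release();st("rel")
    ml([*pos()[:2],.27],.2)
E
python3 - <<'E'
from arm import *
s=pos();ml([s[0],s[1],.30])
home_brace((.5001,-.0229,-.4817),.155)
E
```

```text
grasp t5.4 [ 0.5037 -0.0248  0.1114] F [-0.3 -0.3  1.7] gap0.089
down True t6.3 [ 0.4898 -0.0232  0.1111] F [-0.8 -0.7  3.1] gap0.089
home True t7.0 [ 0.4795 -0.0195  0.1111] F [ 3.1 -0.1 -0. ] gap0.090
[0.00554003 0.1549828 ]
rel t7.7 [ 0.4799 -0.0196  0.1113] F [-0.1  0.2 -0.1] gap1.001
```

Run:
```python
from arm import *
home_brace((.4671,-.1455,-.9586),.01)
home_brace((.392,-.3525,.225),-.165)
s=pos();env.reach([.118,-.512,.30],quat(-1.3) if kinematics.ik([.118,-.512,.30],quat(-1.3)) is not None else monitor.sense()["ee_rot"])
fr=grab()
cv2.imwrite("pics/h1.png",overlay(fr,[((*B2W(0,y),BOARD[2],.012),BR,(0,160,0)) for y in(.155,.01,-.165)],"top",CT,4.7));cv2.imwrite("pics/h2.png",overlay(fr,[],"side",CS,4.4))
```

```text
grasp t11.4 [ 0.4695 -0.1489  0.1114] F [-0.3 -0.   0.6] gap0.092
down True t12.7 [ 0.4385 -0.1589  0.1111] F [0.3 1.1 2.5] gap0.086
home True t13.4 [ 0.4276 -0.1549  0.1111] F [ 2.5 -0.4 -0.5] gap0.089
[0.0048442  0.00993682]
rel t14.1 [ 0.4279 -0.1551  0.1113] F [-0.4  0.1 -0.1] gap1.001
grasp t18.1 [ 0.3959 -0.3516  0.1113] F [-0.9  0.5  0.6] gap0.090
down True t19.4 [ 0.3764 -0.3227  0.111 ] F [-1.1 -0.4  3. ] gap0.091
home True t20.1 [ 0.3651 -0.3184  0.111 ] F [ 2.7 -0.3  0.8] gap0.093
[ 0.00407414 -0.16505044]
rel t20.8 [ 0.3654 -0.3186  0.1111] F [-0.  -0.2 -0.9] gap1.004
```

View pics/h1.png

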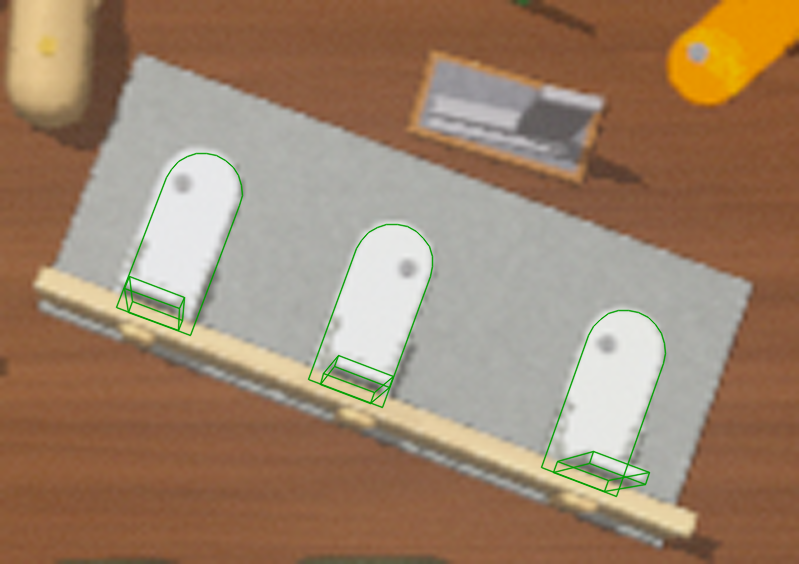

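View pics/h2.png

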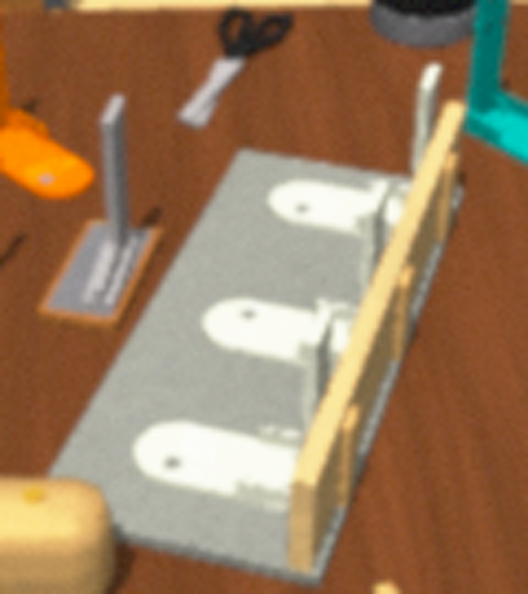

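```bash
cat >> arm.py <<'E'
BOARD=(.4196+.0010,-.1625-.0003,-.3655,0.)
SY=1.294;RC=np.array([.6253,-.2724]);EX=np.array([np.cos(SY),np.sin(SY)]);EY=np.array([-EX[1],EX[0]])
SQO=RC-.05*EX+.008*EY
import vis; vis.BOARD=BOARD
E
python3 - <<'E'
from arm import *
g=SQO+.024*EX
q=quat(SY-np.pi/2)
env.reach([*g,.27],q); ml([*g,.1063],.12); st("pre")
env.close_gripper(effort=80); st("closed")
ml([*g,.15],.05); env.hold(.3); st("lift")
fr=grab()
a=overlay(fr,[],"top",(300,130,390,240),5);b=overlay(fr,[],"side",(200,80,300,200),5)
cv2.imwrite("pics/s1.png",a);cv2.imwrite("pics/s2.png",b)
E
```

```text
pre t26.5 [ 0.6108 -0.2954  0.1071] F [ 0.7 -0.7  0.2] gap1.000
closed t27.2 [ 0.6106 -0.2951  0.1064] F [-0.4  0.3  0.7] gap0.085
lift t28.6 [ 0.6105 -0.2952  0.1499] F [-0.7  0.1 -5.4] gap0.081
```

View pics/s2.png

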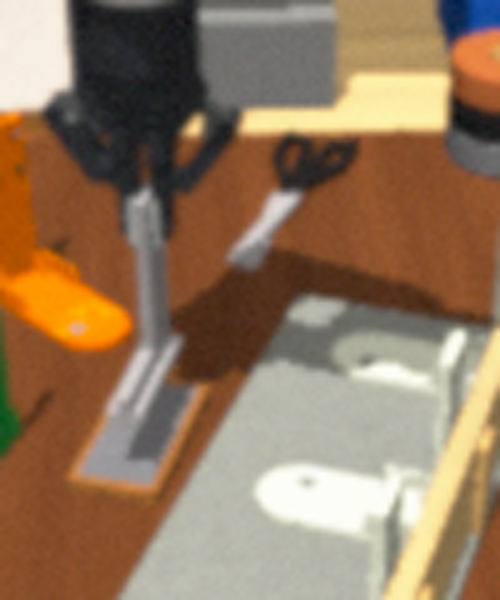

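The square is held and upright, clear of the rest (about 5 N of weight). Next is the press on blank 1.

```bash
cat >> arm.py <<'E'
def press(y):
    q=quat(BOARD[2]-np.pi/2)
    t=B2W(.008+.024+.015,y)
    p=pos()
    if p[2]<.26: ml([p[0],p[1],.28],.2)
    env.reach([*t,.28],q); st("above")
    ml([*t,.1165],.12); st("low")
    t2=B2W(.008+.024-.012,y)
    g=ml([*t2,.1165],.02,guard=4); st("back %s"%g); print(inboard([*pos()[:2],0])[0]-.032)
    p=pos(); g=ml([p[0],p[1],.1165-.010],.015,guard=8); st("down %s"%g)
    p=pos(); g=ml([*(p[:2]-.004*BX),p[2]-.0005],.01,guard=5); st("back2 %s"%g)
    for i in range(3): env.hold(.4); st("hold")
def unpress(y):
    p=pos(); ml([*(p[:2]+.0015*BX),p[2]+.003],.02); p=pos(); ml([*(p[:2]+.015*BX),p[2]+.002],.05); p=pos(); ml([p[0],p[1],.28],.2)
E
python3 - <<'E'
from arm import *
press(.155)
fr=grab();cv2.imwrite("pics/p1.png",overlay(fr,[],"side",(200,80,320,240),4.5*.8));cv2.imwrite("pics/p1t.png",overlay(fr,[],"top",CT,4.7))
E
```

```text
above t31.2 [ 0.52   -0.0351  0.2798] F [ 0.3 -0.4 -4.5] gap0.081
low t32.7 [ 0.5202 -0.0349  0.1171] F [-0.8  0.8 -5.4] gap0.082
back True t33.5 [ 0.5049 -0.0291  0.1162] F [ 3.4 -0.6 -2.4] gap0.084
-0.0010495129916886989
down True t33.9 [ 0.5053 -0.0294  0.1123] F [ 2.  -0.9  3.9] gap0.086
back2 True t34.2 [ 0.505  -0.0293  0.1124] F [2.2 0.1 1.1] gap0.083
hold t34.6 [ 0.5051 -0.0293  0.1124] F [ 1.  -0.7  2.1] gap0.083
hold t35.0 [ 0.5051 -0.0293  0.1124] F [1.8 0.2 0.8] gap0.084
hold t35.4 [ 0.5051 -0.0293  0.1124] F [ 0.8  0.3 -0. ] gap0.084
```

View pics/p1.png

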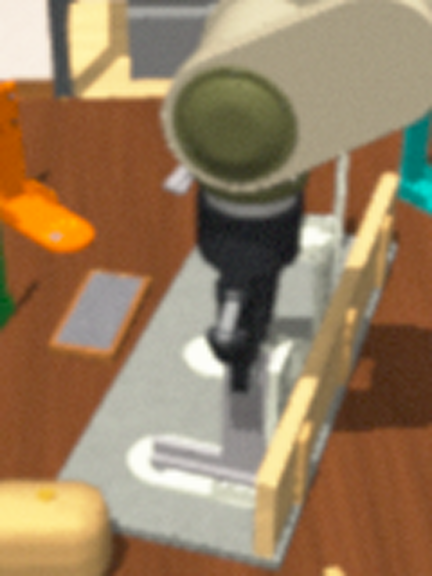

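The square is in the heel corner, with 5–7 N down but only 1–2 N against the strut. I'll push harder on both faces and average the readings.

```bash
cat >> arm.py <<'E'
def avgF(T=.6):
    F=[]
    for i in range(int(T/.05)): env.hold(.05);F.append(monitor.sense()["contact_force"])
    F=np.mean(F,0);print("avg F boardx %.2f boardy %.2f z %.2f"%(F[:2]@BX,F[:2]@[-BX[1],BX[0]],F[2]),st()["position"]);return F[:2]@BX,F[2]
def firm():
    for i in range(6):
        fx,fz=avgF(.6)
        if fx>=4 and fz>=0: break
        p=pos(); d=np.array([0.,0,0])
        if fx<4: d[:2]-=.0012*BX
        if fz<1: d[2]-=.0008
        ml(p+d,.01)
    avgF(1.0)
E
python3 - <<'E'
from arm import *
firm()
E
```

```text
t36.0 [ 0.5051 -0.0293  0.1124] F [ 0.5 -0.2 -0.7] gap0.084
avg F boardx 0.55 boardy 0.36 z -0.25 [ 0.50510967 -0.02934291  0.11240064]
 t36.9 [ 0.505  -0.0293  0.1124] F [ 4.8 -1.1  5.9] gap0.080
avg F boardx 4.71 boardy 0.57 z 5.86 [ 0.50497815 -0.02928768  0.1123993 ]
 t37.9 [ 0.505  -0.0293  0.1124] F [ 4.3 -1.7  5.6] gap0.079
avg F boardx 4.77 boardy 0.50 z 5.79 [ 0.50498472 -0.02929974  0.11241503]
```

Friction on the plate could be carrying that horizontal force, so I'll redo it strictly: build the strut force with the stock clear of the plate, then press down while keeping the horizontal target.

```bash
cat >> arm.py <<'E'
def seat(zc=.1124,dx=.0035,dz=.0012):
    # start: blade about at strut. raise clear, push back, press down
    p=pos(); ml([*p[:2],zc+.002],.02)
    p=pos(); t=p[:2]-dx*BX; ml([*t,zc+.002],.01); fx,fz=avgF(.3); print("clear fx",fx)
    while fx<6:
        t=t-.001*BX; ml([*t,zc+.002],.01); fx,fz=avgF(.2)
    ml([*t,zc-dz],.01); avgF(1.2); return t
E
python3 - <<'E'
from arm import *
seat()
E
```

```text
t38.9 [ 0.504  -0.0291  0.1147] F [ 16.1  -3.6 -11.7] gap0.080
avg F boardx 15.99 boardy 0.89 z -11.94 [ 0.50404442 -0.02911172  0.11470453]
clear fx 15.986904767570543
 t40.6 [ 0.5044 -0.0292  0.1129] F [12.2 -4.5  0.6] gap0.080
avg F boardx 12.43 boardy 0.17 z 1.03 [ 0.5043927  -0.02919612  0.11287249]
```

Run:
```python
from arm import *
p=pos()
ml([*p[:2],p[2]-.0015],.01); avgF(.4)
p=pos(); ml([*(p[:2]),p[2]-.0012],.01); avgF(.8)
fr=grab();cv2.imwrite("pics/p2.png",overlay(fr,[],"side",(225,165,300,240),8))
```

```text
t41.4 [ 0.5054 -0.0295  0.1126] F [ 4.6 -0.8  7.4] gap0.081
avg F boardx 3.84 boardy -0.02 z 6.73 [ 0.50536558 -0.02953071  0.11255294]
 t42.5 [ 0.5059 -0.0297  0.1124] F [ 2.2 -1.1  7.9] gap0.086
avg F boardx 2.29 boardy -0.32 z 7.97 [ 0.50587829 -0.02969321  0.11244661]
```

View pics/p2.png

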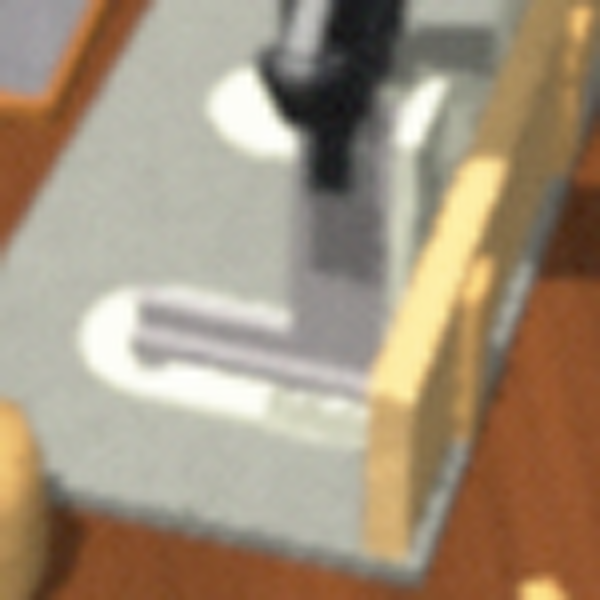

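Run:
```python
from arm import *
p=pos(); ml([*(p[:2]-.003*BX),p[2]-.0012],.01); avgF(.5); avgF(.7)
p=pos(); print(inboard([*p[:2],0]))
```

```text
t43.5 [ 0.5048 -0.0292  0.1127] F [ 6.  -2.3  6.6] gap0.080
avg F boardx 6.28 boardy -0.21 z 6.45 [ 0.50475419 -0.02924507  0.11274217]
 t44.1 [ 0.5047 -0.0292  0.1127] F [ 5.1 -2.2  6.5] gap0.084
avg F boardx 6.10 boardy -0.46 z 6.30 [ 0.50473577 -0.02924316  0.11271602]
[0.0308428  0.15480627 0.3655    ]
```

```bash
cat >> arm.py <<'E'
def press2(y):
    q=quat(BOARD[2]-np.pi/2)
    t=B2W(.047,y); p=pos()
    if p[2]<.26: ml([p[0],p[1],.28],.2)
    env.reach([*t,.28],q); ml([*t,.1165],.12)
    t2=B2W(.020,y)
    g=ml([*t2,.1160],.02,guard=5); st("back %s"%g); print(inboard([*pos()[:2],0])[0]-.032)
    p=pos(); t=p[:2]-.0006*BX; g=ml([*t,.1060],.015,guard=9); st("down %s"%g)
    for dx,dz in((.0015,.001),(.002,.001),(.003,.0012)):
        p=pos(); ml([*(p[:2]-dx*BX),p[2]-dz],.01); avgF(1.0)
E
python3 - <<'E'
from arm import *
unpress(.155)
q=quat(BOARD[2]-np.pi/2)
env.reach([*B2W(.047+.05,.155),.30],q)
fr=grab()
cv2.imwrite("pics/k1.png",overlay(fr,[],"side",CS,4.4));cv2.imwrite("pics/k1t.png",overlay(fr,[],"top",CT,4.7))
E
```

```text
(no output)
```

View pics/k1.png

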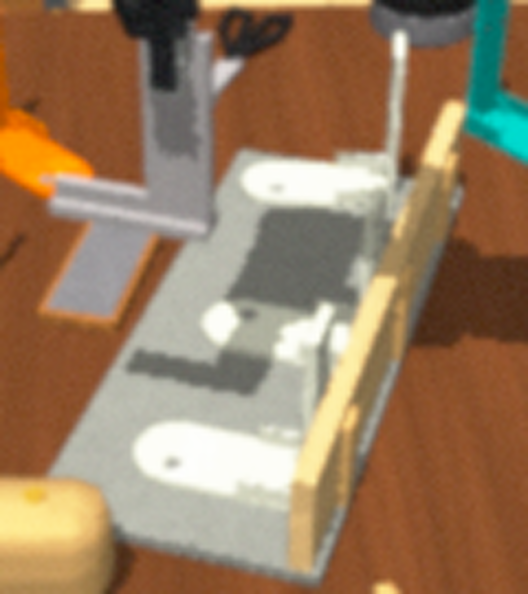

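View pics/k1t.png

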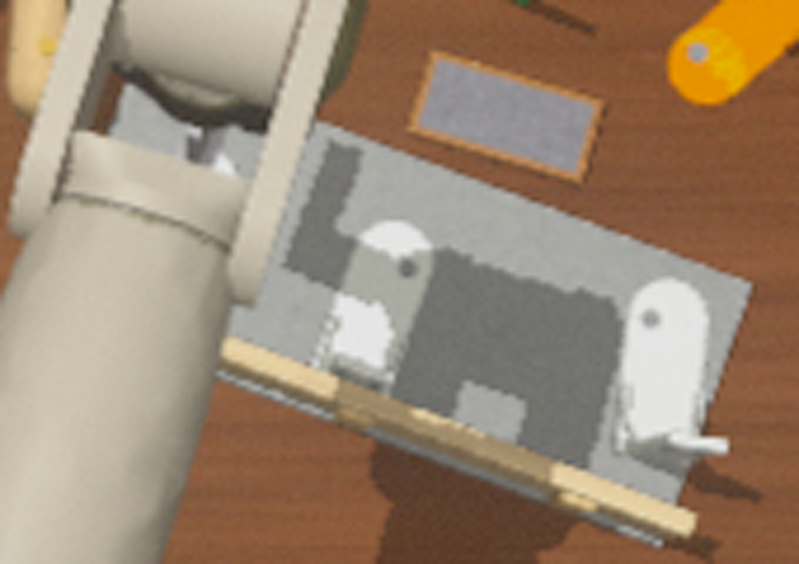

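Blank 1 and blank 2 are home. Blank 3 was knocked (strut now around (690,445) in the top zoom, turned). I'll check the square's tilt in the grip with an overlay, press blank 2, then rest the square and re-home blank 3.

Run:
```python
from arm import *
fr=grab();p=pos()
o=p[:2]-.024*BX
cv2.imwrite("pics/k2.png",overlay(fr,[((*o,BOARD[2],p[2]-.0943),SQ,(0,0,255))],"side",(205,95,265,165),8))
press2(.01)
fr=grab();cv2.imwrite("pics/p3.png",overlay(fr,[],"side",(225,125,300,225),6))
```

```text
back True t49.5 [ 0.453  -0.1645  0.1162] F [ 4.  -1.5 -2.6] gap0.080
-0.001166450599577644
down True t49.9 [ 0.4534 -0.1648  0.1124] F [ 1.7 -0.4  1.4] gap0.083
 t51.2 [ 0.453  -0.1647  0.1125] F [ 5.4 -0.1  7.3] gap0.086
avg F boardx 4.30 boardy 1.35 z 7.93 [ 0.45302941 -0.16469144  0.11246962]
 t52.4 [ 0.4529 -0.1647  0.1125] F [ 9.6 -0.8  3.5] gap0.084
avg F boardx 9.71 boardy 2.33 z 3.78 [ 0.45294118 -0.16467996  0.11253538]
 t53.7 [ 0.4528 -0.1647  0.1127] F [13.8 -1.7  2. ] gap0.083
avg F boardx 13.57 boardy 3.32 z 2.31 [ 0.45277466 -0.16467598  0.11267009]
```

View pics/k2.png

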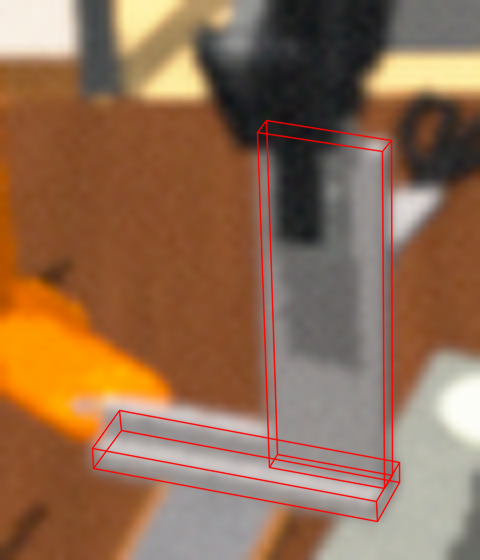

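View pics/p3.png

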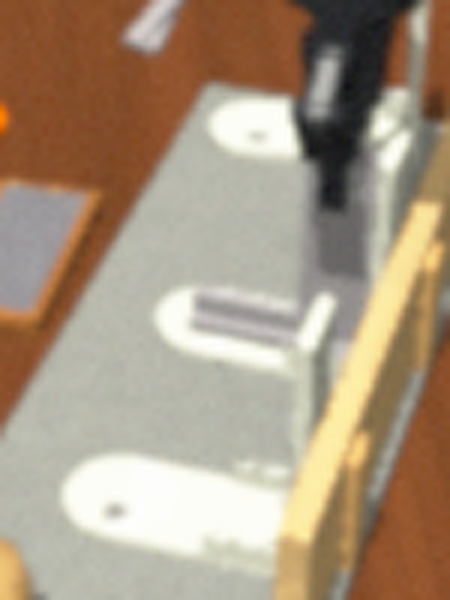

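Blank 2's check looks good (4–14 N on the strut, 7–13 N on the plate). Now I'll stand the square on its rest and look at blank 3.

```bash
cat >> arm.py <<'E'
def rest_square():
    g=SQO+.024*EX-.004*EY; q=quat(SY-np.pi/2)
    env.reach([*g,.28],q); ml([*g,.112],.12); r=ml([*g,.100],.02,guard=4); s=st("rested %s"%r)
    ml([*g,s["position"][2]+.0003],.02)
    env.release(); st("rel"); ml([*g,.28],.2)
E
python3 - <<'E'
from arm import *
unpress(0)
rest_square()
env.reach([.118,-.512,.30],quat(-1.3))
fr=grab()
cv2.imwrite("pics/r1.png",overlay(fr,[],"top",CT,4.7));cv2.imwrite("pics/r2.png",overlay(fr,[],"side",CS,4.4))
E
```

```text
rested True t59.1 [ 0.6146 -0.2963  0.1064] F [-0.7  0.7  4.7] gap0.081
rel t60.1 [ 0.6143 -0.2963  0.1067] F [-1.4  0.3 -0.6] gap1.000
```

View pics/r1.png

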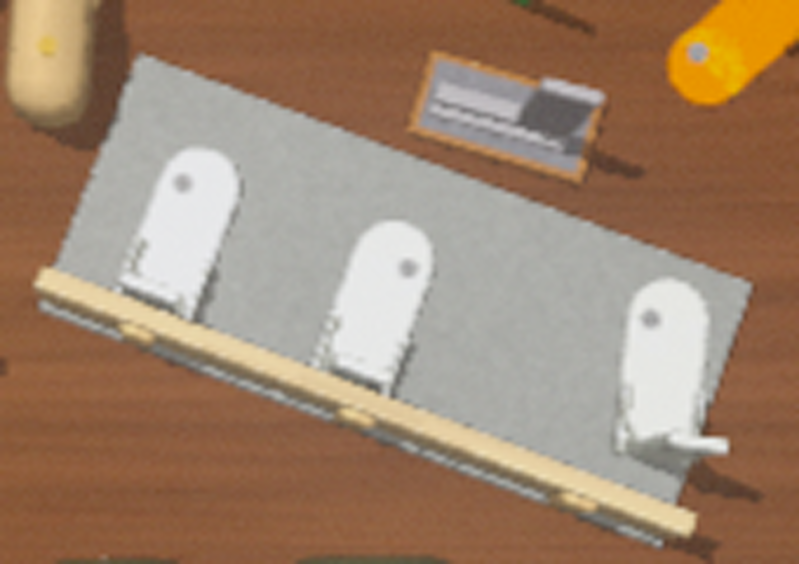

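View pics/r2.png

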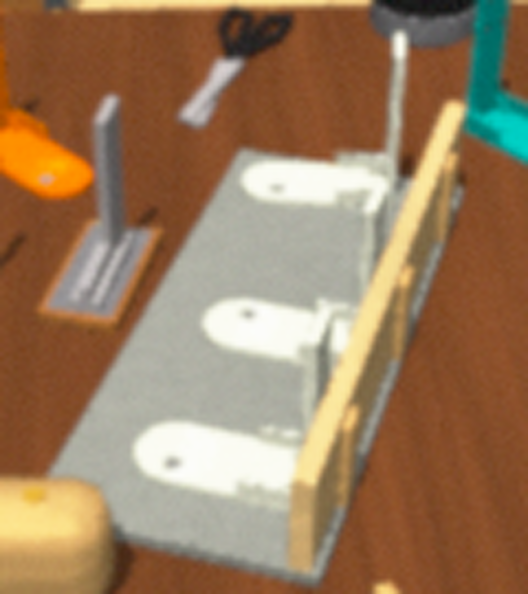

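The square stands on its rest, and blanks 1 and 2 look home. Blank 3 is displaced: toe tip about (668,278), left heel corner about (615,450) in the top zoom. Fitting it now.

Run:
```python
from arm import *
fr=grab();f=fr["top"]
Z=lambda X,Y:(225+X/4.7-.5,140+Y/4.7-.5)
l1,l2=unproj(f,Z(629,310),.018),unproj(f,Z(616,448),.018)
r1,r2=unproj(f,Z(709,318),.018),unproj(f,Z(694,440),.018)
t=unproj(f,Z(668,278),.018)
for a,b in((l1,l2),(r1,r2)): print(np.arctan2(*(a-b)[[1,0]]),a,b)
yaw=np.mean([np.arctan2(*(a-b)[[1,0]]) for a,b in((l1,l2),(r1,r2))])
ex=np.array([np.cos(yaw),np.sin(yaw)]);o=t[:2]-.128*ex;print(o,yaw)
best=[(c,q) for q,c in (fitbrace(fr,(o[0]+d,o[1],yaw+e)) for d,e in((0,0),(-.005,.04)))];print(best)
it=[((*o,yaw,.012),BR,(0,160,0)),((*min(best,key=lambda x:x[0])[1],.012),BR,(0,0,255)),]
a=overlay(fr,it,"top",(340,190,390,250),7);b=overlay(fr,it,"side",(250,105,310,165),7)
h=max(a.shape[0],b.shape[0]);q=np.zeros((h,a.shape[1]+b.shape[1],3),np.uint8);q[:a.shape[0],:a.shape[1]]=a;q[:b.shape[0],a.shape[1]:]=b
cv2.imwrite('pics/r3.png',q)
```

```text
-0.11916572496432179 [ 0.48311423 -0.35514475  0.018     ] [ 0.38525347 -0.34342759  0.018     ]
-0.1519452417694226 [ 0.47749142 -0.41175304  0.018     ] [ 0.39097722 -0.39850551  0.018     ]
[ 0.37925626 -0.36618532] -0.13555548336687218
[(np.float64(37414.3125), array([ 0.37845555, -0.36412673, -0.17972597])), (np.float64(37351.20833333334), array([ 0.37861868, -0.36414652, -0.17805286]))]
```

View pics/r3.png

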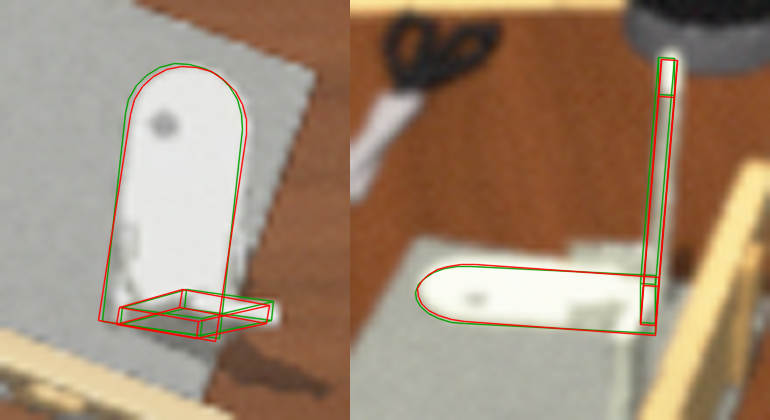

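```bash
cat >> arm.py <<'E'
def take_square():
    g=np.array([.6144,-.2963]);q=quat(SY-np.pi/2);env.release()
    env.reach([*g,.27],q); ml([*g,.1065],.12); env.close_gripper(effort=80); st("closed"); ml([*g,.28],.12)
E
python3 - <<'E'
from arm import *
home_brace((.379,-.3652,-.15),-.160)
take_square()
fr=grab()
cv2.imwrite("pics/q1.png",overlay(fr,[],"top",CT,4.7));cv2.imwrite("pics/q2.png",overlay(fr,[],"side",CS,4.4))
E
```

```text
grasp t66.5 [ 0.3829 -0.3658  0.1113] F [-1.3  0.7  1.6] gap0.088
down True t67.8 [ 0.3784 -0.3183  0.111 ] F [0.4 1.2 3.9] gap0.092
home True t68.5 [ 0.3668 -0.3137  0.111 ] F [ 3.1 -0.4 -1.2] gap0.090
[ 0.00369973 -0.16010461]
rel t69.2 [ 0.367  -0.3138  0.1111] F [ 0.7  0.7 -0.4] gap1.002
closed t73.6 [ 0.6144 -0.2964  0.1066] F [-0.8 -0.3  0.4] gap0.082
```

View pics/q1.png

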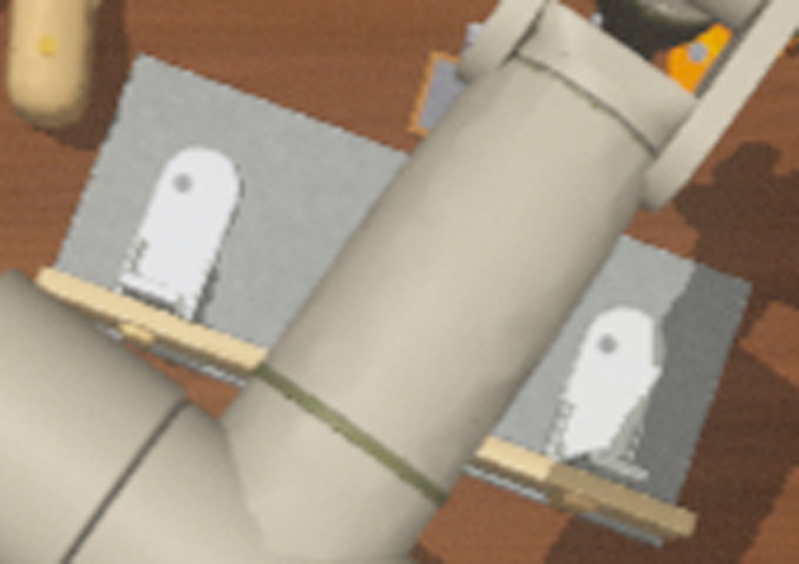

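View pics/q2.png

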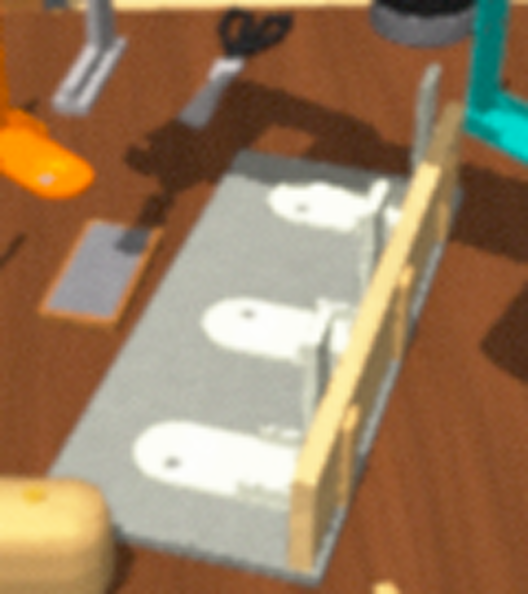

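Blank 3 is home again and the square is in hand. Next: press it on blank 3, return the square, and look.

Run:
```python
from arm import *
press2(-.162)
fr=grab();cv2.imwrite("pics/p4.png",overlay(fr,[],"side",(225,85,320,185),6))
unpress(0); rest_square()
env.reach([.118,-.512,.30],quat(-1.3))
fr=grab()
a=overlay(fr,[],"top",CT,4.7);cv2.imwrite("pics/t1.png",a)
```

```text
back True t78.9 [ 0.3912 -0.325   0.116 ] F [ 3.6 -1.6 -2.7] gap0.077
-0.0014511308817357245
down True t79.2 [ 0.3916 -0.3251  0.1126] F [3.3 0.1 3.1] gap0.082
 t80.5 [ 0.3913 -0.3251  0.1127] F [ 6.  -0.   7.7] gap0.076
avg F boardx 5.77 boardy 2.23 z 7.40 [ 0.3912818  -0.32510319  0.11265883]
 t81.8 [ 0.3912 -0.3251  0.1127] F [10.6 -0.8  4.2] gap0.080
avg F boardx 11.09 boardy 3.29 z 4.11 [ 0.39116504 -0.32510077  0.11268935]
 t83.0 [ 0.391  -0.3251  0.1129] F [16.4 -1.   3.8] gap0.085
avg F boardx 15.57 boardy 4.27 z 3.80 [ 0.39096703 -0.32506748  0.11285538]
rested True t88.2 [ 0.6145 -0.2965  0.1066] F [ 0.8 -0.8  5.9] gap0.080
rel t89.2 [ 0.6143 -0.2963  0.1069] F [-0.7 -0.  -0.8] gap1.000
```

View pics/p4.png

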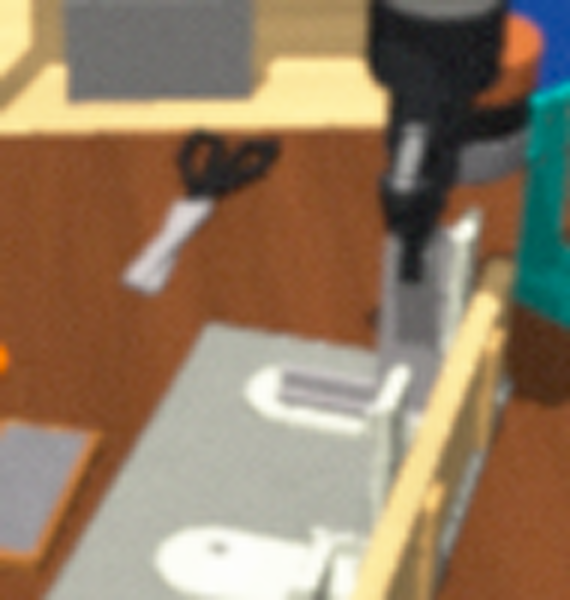

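View pics/t1.png

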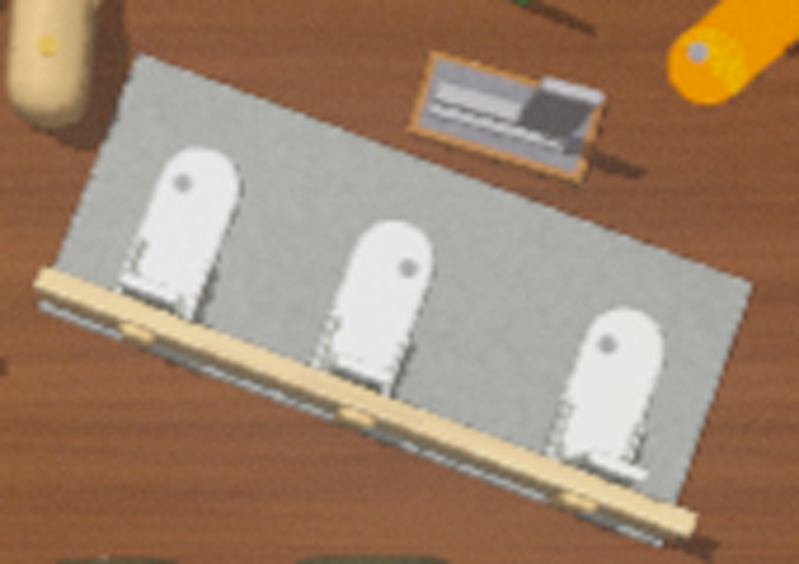

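All blanks are checked and the square is back on its rest. Now I'll move the blanks to the tray, starting with blank 1 into the far stall.

```bash
cat >> arm.py <<'E'
def stow(p,ystall,z0=.012):
    env.release()
    c,zg=grasp_brace(p,z0,effort=35)
    ml([*c,zg+.01],.08); ml([*(c+.006*BX),.29],.2)
    t=tf(TRAY,[.004+.013,ystall,0])[0][:2]; q=quat(TRAY[2])
    env.reach([*t,.29],q); ml([*t,.1153],.15); g=ml([*t,.101],.02,guard=3); st("down %s"%g)
    env.release(); ml([*t,.29],.2)
E
python3 - <<'E'
from arm import *
stow((*B2W(0,.155),BOARD[2]),.082)
stow((*B2W(0,.010),BOARD[2]),0)
env.reach([.118,-.512,.30],quat(-1.3))
fr=grab()
it=[((*tf(TRAY,[.013,y,0])[0][:2],TRAY[2],.008),BR,(0,160,0)) for y in(.082,0,-.082)]
cv2.imwrite("pics/u1.png",overlay(fr,it,"top",(120,140,395,260),2.9));cv2.imwrite("pics/u2.png",overlay(fr,[],"side",(205,105,365,365),2.2))
E
```

```text
grasp t96.5 [ 0.4798 -0.0195  0.1114] F [-0.4 -0.6  2.2] gap0.083
down True t100.9 [0.4043 0.309  0.1073] F [-0.1 -0.6  5.5] gap0.085
grasp t106.5 [ 0.428  -0.155   0.1114] F [ 0.5 -0.4  1.2] gap0.088
down True t111.0 [0.4309 0.2314 0.1073] F [-0.9  0.5  5.1] gap0.094
```

View pics/u1.png

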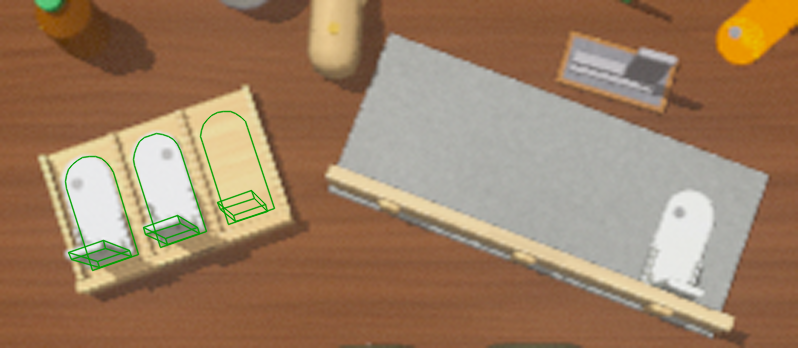

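View pics/u2.png

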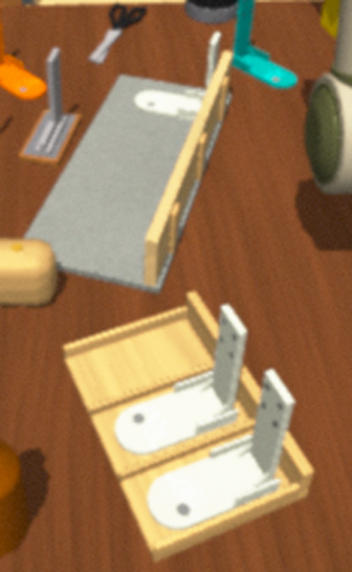

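Both blanks sit flat in their stalls where planned. Blank 3 goes in next.

Run:
```python
from arm import *
stow((*B2W(0,-.160),BOARD[2]),-.082)
env.reach([.118,-.512,.30],quat(-1.3)); env.hold(.5)
fr=grab()
it=[((*tf(TRAY,[.013,y,0])[0][:2],TRAY[2],.008),BR,(0,160,0)) for y in(.082,0,-.082)]
for y in(.082,0,-.082):
    q,c=fitbrace(fr,(*tf(TRAY,[.013,y,0])[0][:2],TRAY[2]),z=.008)
    d=q[:2]-TRAY[:2];cc,s=np.cos(TRAY[2]),np.sin(TRAY[2]);print("tray frame",(cc*d[0]+s*d[1]).round(4),(-s*d[0]+cc*d[1]-y).round(4),(q[2]-TRAY[2]).round(3))
# square check: expected pose
g=np.array([.6144,-.2963]);o=g-.024*EX
it+=[((*o,SY,.012),SQ,(0,0,255)),((*RC,SY,0),RS,(255,0,255))]
cv2.imwrite("pics/v1.png",overlay(fr,it,"top",(120,95,395,260),2.9));cv2.imwrite("pics/v2.png",overlay(fr,it[3:],"side",(205,105,365,365),2.2))
st()
```

```text
grasp t119.1 [ 0.3671 -0.3136  0.1114] F [-1.   0.7  1.3] gap0.087
down True t123.9 [0.4574 0.1538 0.1073] F [-1.8  0.7  4.7] gap0.092
tray frame 0.0139 0.0003 0.003
tray frame 0.0148 -0.0001 -0.014
tray frame 0.0153 -0.0013 -0.041
 t128.9 [ 0.118 -0.512  0.3  ] F [-0.4  0.1 -1. ] gap1.001
```

View pics/v1.png

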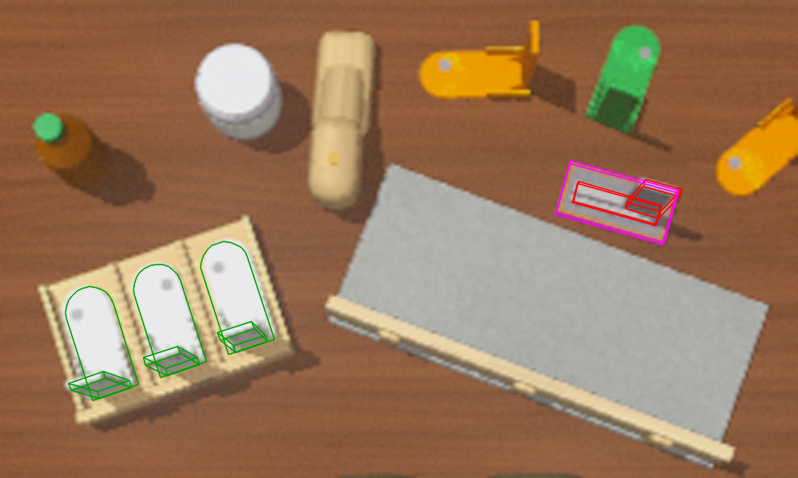

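View pics/v2.png

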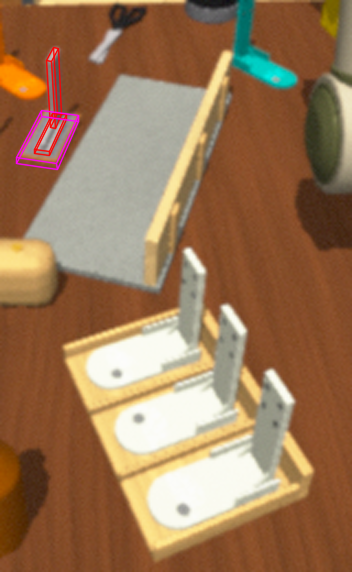

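Run:
```python
from bench import job
print(job.hand_in())
```

```text
the job is handed in; nothing more can be done
None
```

I handed the job in at about 129 s of the 210 s allowed. All three blanks are in the tray and the square is back on its rest. No verdict is reported, so what follows is from my own checks.

**What I did:**
- I turned all three blanks home against the heel board and pressed the square into blank 1, then blank 2.
- Blank 3 got knocked aside during the first press. I put the square back on its rest, re-homed blank 3, then took the square again and checked it.
- At the end I stood the square on its rest and set each blank in its own stall.

**Press forces:** Each press was held for more than a second. I read about 4–16 N back toward the strut and a net 7–13 N down, after allowing for the square's weight. The tool force sums both faces, so the split between strut and plate is my inference.
- **Blank 1:** This press took several tries. The first was too light on the strut, and one hard push with the stock clear reached 16 N. The last hold read about 6 N back and 11 N down.
- **Square's tilt:** I could only judge it by eye from the side images. It looked upright and flush.

**Last pictures:**
- **Blanks:** The camera fit puts their heels 14–15 mm from the closed wall, within 1.5 mm of the stall middles and turned by at most 0.04 rad. All lie flat with toes to the open end.
- **Square:** It stands upright on the rest, about 5 mm off its middle.
- **Bystanders:** The last, the glue bottle and the tin look untouched.
- **Robot:** It was clear of everything with the gripper open.

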